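# Vent the lens dry-canister: bayonet lid to the halfway mark, and hold

## Task

Take the orange bayonet lid out of the cluttered parts box, lower it fully home into the slots of the grey dry-canister, and turn it clockwise (seen from above) against the spring to the blue vent mark, halfway to the lock; do not go on to the red mark, where the lock clicks. It springs back if let go, so finish while still gripping the lid, holding it still at the blue mark. Leave the other small things in the box and everything else on the desk where it stands.

Things in the scene. Friction and masses are not known exactly. Their poses are not given: they have to be found in the camera images.
- lid: orange lid, 90 g, in the box, plug down. Origin: centre of its plug's foot, z up. Plug 60 mm diameter, 20 long, foot chamfered 6. Lugs at +x and -x, 12 wide, reach 40 from the axis, 6.5 to 12.5 above origin. Disc 84 diameter, 20 to 26 above origin, white pointers at +-x. Half-turn symmetric
- lid_bar (a point): centre of the lid's upright grip bar, 39 mm above the lid's origin, same axes; bar 52 mm along x, 14 thick in y, from 13 below to 13 above this point; grip it across y. The disc lies under the bar
- canister: grey canister, black rim, blue band; fixed; 80 mm high, rim 108 across; origin under its centre, z up. Rim opening 67 diameter, slots for the lugs at +x and -x, 20 wide. Marks on both sides of the rim: white at the slots (lid enters, bar along x), blue 0.6 rad clockwise (vent), red 1.2 rad (lock). Lid home: its origin 60 mm above this one, disc on rim; lugs off the slots: 13.5 higher
- half_mark (a point): centre of the canister's rim top, its x axis pointing to a blue vent mark (z up): the lid's x axis must end along it, either way round
- valve_ring (a joint): turn of the sprung ring in the canister, rad, clockwise from above positive, 0 at rest. The lid's lugs turn it, with 3 mm play each side, so it lags the lid by about 0.08 rad: reads about 0.52 with the lid at the blue mark. Spring: 0.03 N m at 0, 0.07 N m at 0.6
- lock_pawl (a joint): outward travel of the lock's spring pawl, m; 0 at rest; a lug begins to press it from about 0.9 rad of lid turn on and it clicks into the lug's notch at 1.2 rad
- parts_box: shallow plywood box holding the lid and other small things, 160 x 160 x 40 mm high, walls and floor 5 mm; fixed; origin under its centre, on the desk. Box and canister may change places
- thread_spool: wooden bobbin of red thread, 28x28x36 mm, in the box; origin under its centre
- eraser: blue and white eraser, 19x42x12 mm, in the box
- sharpener: brass wedge sharpener, 16x26x13 mm, in the box
- fold_clip_1: black folding clip, 18x26x25 mm, in the box
- stone: grey field stone, 113x172x63 mm, bystander at the right; origin under its centre
- book_teal: teal book lying flat, 142x226x30 mm, bystander at the back; origin under its centre
- lens_case: round dark leather lens case, 59x54x76 mm, bystander at the back right; origin under its centre
Not all that is in view belongs to the job. There is more than one size of the lid; the one meant has the size given above.

How it is judged:
By the outcome, as a careful person would: the job done as asked, in the order asked, and still so for the second after the job is handed in, while the arm keeps its last pose, push and grip.
It also fails if it takes over 38 s, if anything falls off the work surface, if the arm or the gripper's body presses on something with over 40 N, if the wrist force passes 120 N, or if a joint passes its speed limit or range.

## Robot

A 6-joint arm with a two-finger parallel gripper is mounted at the origin on a cart in front of the work surface, level with it; the furniture and walls round the work are solid. World frame = base frame: x ahead of the robot, y to its left, z up, the work surface at z = 0. Lengths are in m, angles in rad, forces in N, time in s.
With the tool pointing down it reaches from about 0.35 to 1 m from the base axis. Payload 7.1 kg.
Tool frame: the origin (TCP) lies between the finger pads; the fingertips stand 22 mm ahead of it and the grasp point (between the pads) lies 3 mm ahead of it; z points along the fingers, y is the line along which they close (so a half turn about z gives the same grasp; the last joint's range is limited). The gripper opens to 85 mm and grips with 20 to 120 N. Pads are 22 mm wide; open, the fingers measure 114 mm over their backs; the gripper's body (76 mm by 85 mm) begins 54 mm behind the grasp point. The pads swing forward as they close: fully open they stand 13 mm farther back than shut.
Start: joints at [1.211, 0.423, 1.63, -0, 1.089, -0.019], TCP at [0.209, 0.589, 0.22] pointing down, gripper open.
Joint ranges: [-3, 3], [-0.9, 2.11], [0.09, 2.58], [-1.31, 4.45], [0.11, 2.69], [-2.54, 2.54]. Speed limits (rad/s): [2.39, 2.39, 3.01, 3.14, 3.14, 3.14].

## Interface

Orientations are given as a rotation vector (axis times angle).
In Python, from rig import manip gives the robot as it stands. The module is installed in compiled form; this text tells all that it offers. Calls block until the motion is done:
- manip.move_to(position, orientation): joint-space move of the TCP to a pose.
- manip.servo_line(position, orientation=None, rate=0.15): straight line of the TCP; orientation=None keeps the orientation; rate is the mean speed in m/s.
- manip.set_joints(angles): joint-space move.
- manip.command_gripper(opening, f_grip=None): finger opening in m; f_grip is the grip in N (None keeps the last); returns when the fingers have stopped.
- manip.hold(seconds).
- manip.solve_ik(position, orientation): joint angles nearest the present ones, or None.
- manip.camera(name): name is "scene" or "top" or "wrist"; returns a dict with "image" (384x512x3 uint8, red, green, blue), "fx", "fy", "cx", "cy" (pixels), "cam_to_world" (4x4, takes a point from camera to world coordinates); the wrist camera has in their place "mount" (4x4, takes a point from camera to tool coordinates, whose origin is the TCP and whose axes are the flange's). Camera axes: x right, y down, z forward; pixel columns grow to the right and rows downward; lengths in m; the calibration is good to about 2 mm. A picture is of the moment at which its call begins: read the wrist's pose just before it. There is no depth.
A pose or a line that the arm cannot do raises manip.IKError and nothing moves.
- manip.sign_off(): hands the job in; it is judged then, once.
Readings, each from a call of its own:
- manip.get_time(): time.
- manip.get_joint_positions(): joint angles.
- manip.get_joint_vel(): joint speeds.
- manip.get_tau(): joint torques, N m.
- manip.get_position(): TCP position.
- manip.get_ee_rot(): TCP orientation.
- manip.get_contact_force(): force on the tool from outside, world axes, zero at the start.
- manip.get_torque(): the same for the moment, N m.
- manip.get_width(): finger opening in m.
- manip.get_grip_force(): force on a finger pad.
Only numpy, scipy, OpenCV 4.12 (cv2) and the standard library are available. Lean on these libraries where they do the work, as an engineer would, in place of code of your own. Each camera call takes 0.05 s, during which the arm holds its last target. There are 200 camera calls.

## Working session

There is one attempt and no reset: what is moved stays moved. The work goes in short steps, each a Python script; the robot and the scene stay as the last script left them, time stands still between calls to the robot, and variables do not carry over. Pictures are saved under pics/ and viewed, at most 10 in all, crops included, and the job is handed in when it is done.

```bash
mkdir -p pics
python3 - <<'E'
from rig import manip
import cv2,numpy as np
a=manip.camera("top");b=manip.camera("scene")
for n,c in(("top",a),("scene",b)):
    cv2.imwrite(f"pics/{n}.png",cv2.resize(c["image"][:,:,::-1],(800,600),interpolation=cv2.INTER_CUBIC))
    cv2.imwrite(f"raw_{n}.png",c["image"][:,:,::-1])
    print(n,c["fx"],c["cx"],c["cy"],np.round(c["cam_to_world"],4).tolist())
print(manip.get_time(),manip.get_ee_rot(),manip.camera("wrist")["mount"])
E
```

```text
top 372.6352861205902 260.7092826196056 190.7270114028305 [[-0.3969, -0.8839, 0.2472, 0.345], [-0.9178, 0.3843, -0.0995, 0.0302], [-0.007, -0.2664, -0.9638, 0.9289], [0.0, 0.0, 0.0, 1.0]]
scene 492.6403050046139 254.48082483252054 187.81906541453787 [[-0.0622, -0.8696, 0.4899, -0.0092], [-0.998, 0.058, -0.0238, -0.0147], [-0.0077, -0.4904, -0.8715, 1.0736], [0.0, 0.0, 0.0, 1.0]]
0.1 [-5.32719423e-01 -3.09581755e+00  2.20278606e-03] [[-2.17965871e-04 -9.49631213e-01 -3.13369610e-01  8.06254867e-02]
 [ 9.99999684e-01 -4.46515501e-04  6.57559788e-04 -1.98655141e-04]
 [-7.64363687e-04 -3.13369368e-01  9.49631010e-01 -1.53062538e-01]
 [ 0.00000000e+00  0.00000000e+00  0.00000000e+00  1.00000000e+00]]
```

View pics/top.png

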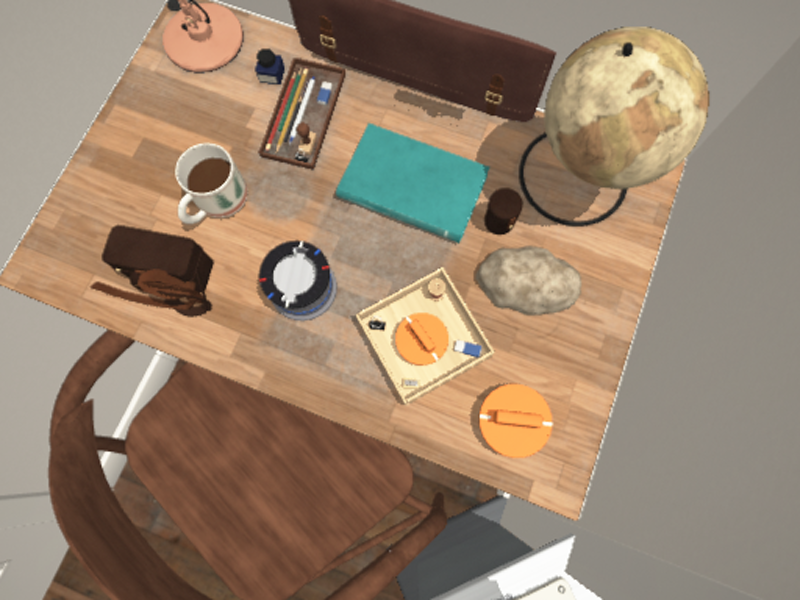

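View pics/scene.png

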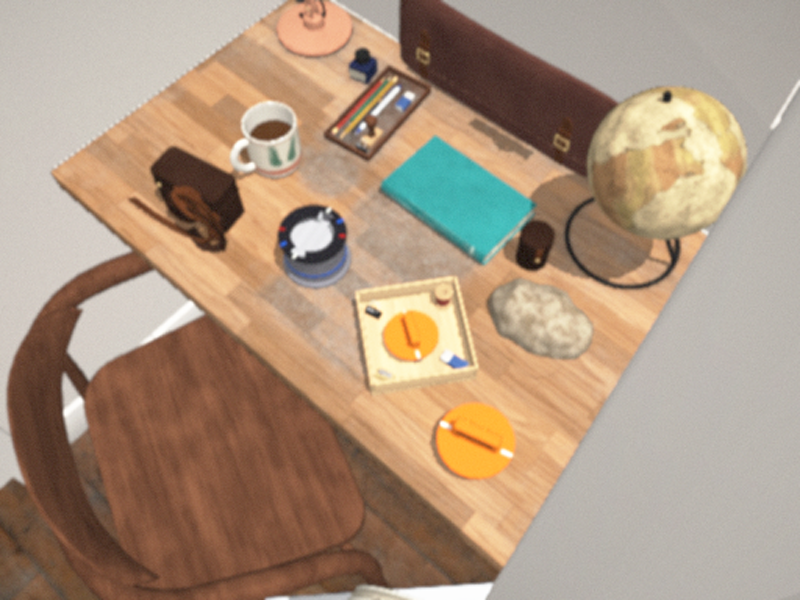

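```bash
cat > h.py <<'E'
import numpy as np
from scipy.spatial.transform import Rotation as R
from rig import manip
def ray(K,T,u,v,z):
    fx,cx,cy=K; d=T[:3,:3]@np.array([(u-cx)/fx,(v-cy)/fx,1]); o=T[:3,3]
    return o+d*(z-o[2])/d[2]
KT=(372.6353,260.709,190.727);KS=(492.640,254.481,187.819)
TT=np.array([[-0.3969,-0.8839,0.2472,0.345],[-0.9178,0.3843,-0.0995,0.0302],[-0.007,-0.2664,-0.9638,0.9289],[0,0,0,1]])
TS=np.array([[-0.0622,-0.8696,0.4899,-0.0092],[-0.998,0.058,-0.0238,-0.0147],[-0.0077,-0.4904,-0.8715,1.0736],[0,0,0,1]])
top=lambda u,v,z:ray(KT,TT,u/1.5625,v/1.5625,z)
scene=lambda u,v,z:ray(KS,TS,u/1.5625,v/1.5625,z)
def down(yaw): # tool x axis at yaw (world), z down
    c,s=np.cos(yaw),np.sin(yaw)
    return R.from_matrix(np.array([[c,s,0],[s,-c,0],[0,0,-1]])).as_rotvec()
def yaw():
    m=R.from_rotvec(manip.get_ee_rot()).as_matrix(); return np.arctan2(m[1,0],m[0,0])
E
python3 - <<'E'
from h import *
p=lambda *a:print(*[np.round(x,3) for x in a])
p(top(421,338,.031),scene(411,335,.031))
a,b=top(408,318,.057),top(437,358,.057);p(a,b,np.arctan2(*(a-b)[1::-1]))
p(top(295,275,.08),scene(313,236,.08))
a,b=top(287,303,.08),top(302,246,.08);p(a,b,(a+b)/2,np.arctan2(*(b-a)[1::-1]))
p(top(516,420,.026),yaw())
C=(top(295,275,.08)+scene(313,236,.08))/2
for ps in (C,top(421,338,.03)):
  for y in np.arange(-3,3.2,.5):
    try:q=manip.solve_ik([ps[0],ps[1],.22],down(y))
    except Exception as e:q=None
    print(round(y,1),None if q is None else np.round(q,2))
E
```

```text
[ 0.507 -0.056  0.031] [ 0.504 -0.059  0.031]
[ 0.539 -0.048  0.057] [ 0.465 -0.064  0.057] 0.205
[0.665 0.086 0.08 ] [0.66  0.082 0.08 ]
[0.628 0.112 0.08 ] [0.705 0.059 0.08 ] [0.666 0.086 0.08 ] -0.605
[ 0.334 -0.138  0.026] 2.801
-3.0 [ 0.11  0.49  1.53 -0.    1.13 -1.6 ]
-2.5 [ 0.11  0.49  1.53 -0.    1.13 -2.1 ]
-2.0 None
-1.5 None
-1.0 None
-0.5 [ 0.11  0.49  1.53 -0.    1.13  2.18]
0.0 [ 0.11  0.49  1.53 -0.    1.13  1.68]
0.5 [ 0.11  0.49  1.53 -0.    1.13  1.18]
1.0 [ 0.11  0.49  1.53 -0.    1.13  0.68]
1.5 [ 0.11  0.49  1.53 -0.    1.13  0.18]
2.0 [ 0.11  0.49  1.53 -0.    1.13 -0.32]
2.5 [ 0.11  0.49  1.53 -0.    1.13 -0.82]
3.0 [ 0.11  0.49  1.53  0.    1.13 -1.32]
-3.0 [-0.13  0.26  1.88  0.    1.01 -1.85]
-2.5 [-0.13  0.26  1.88 -0.    1.01 -2.35]
-2.0 None
-1.5 None
-1.0 [-0.13  0.26  1.88 -0.    1.01  2.44]
-0.5 [-0.13  0.26  1.88 -0.    1.01  1.94]
0.0 [-0.13  0.26  1.88 -0.    1.01  1.44]
0.5 [-0.13  0.26  1.88 -0.    1.01  0.94]
1.0 [-0.13  0.26  1.88 -0.    1.01  0.44]
1.5 [-0.13  0.26  1.88 -0.    1.01 -0.06]
2.0 [-0.13  0.26  1.88 -0.    1.01 -0.56]
2.5 [-0.13  0.26  1.88 -0.    1.01 -1.06]
3.0 [-0.13  0.26  1.88 -0.    1.01 -1.56]
```

```bash
cat >> h.py <<'E'
import cv2
def look(name):
    p=manip.get_position();r=manip.get_ee_rot()
    T=np.eye(4);T[:3,:3]=R.from_rotvec(r).as_matrix();T[:3,3]=p
    c=manip.camera("wrist");T=T@c["mount"]
    np.savez(name,T=T,K=(c["fx"],c["cx"],c["cy"]))
    cv2.imwrite(f"pics/{name}.png",cv2.resize(c["image"][:,:,::-1],(800,600),interpolation=cv2.INTER_CUBIC))
def wr(name,u,v,z):
    d=np.load(name+".npz");return ray(tuple(d["K"]),d["T"],u/1.5625,v/1.5625,z)
E
python3 - <<'E'
from h import *
def go(c,y,z):
    manip.move_to([c[0]-.02*np.cos(y),c[1]-.02*np.sin(y),z],down(y))
    print(manip.get_time(),manip.get_position(),yaw())
go((.662,.084),2.54,.24);look("can")
go((.505,-.057),3.34,.21);look("lid")
E
```

```text
2.625 [0.67828827 0.07377824 0.2399973 ] 2.5413446449258186
3.6333 [ 0.5255953  -0.05274625  0.21049519] -2.944122106350946
```

View pics/can.png

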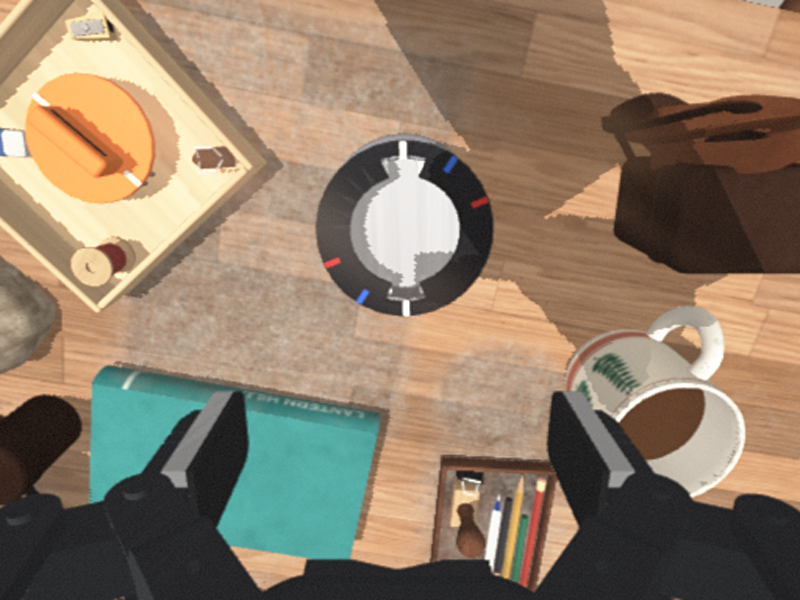

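View pics/lid.png

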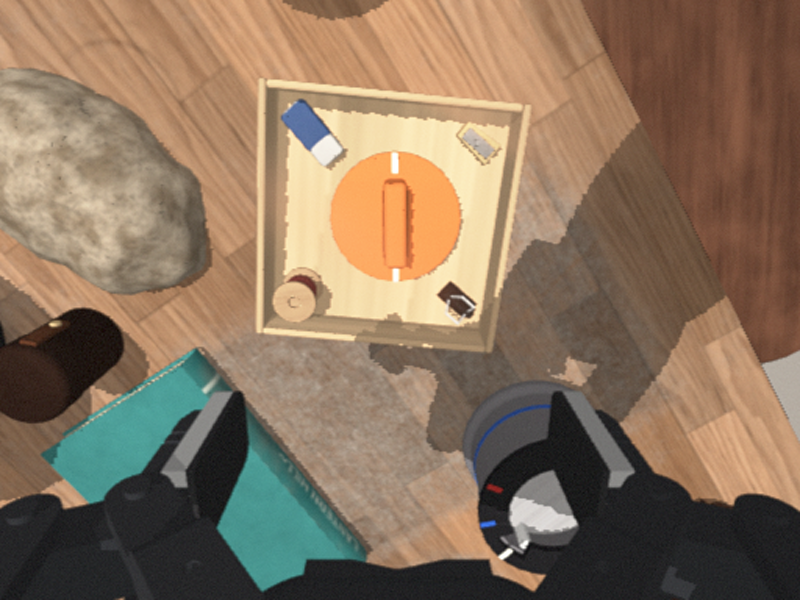

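The canister picture shows the rim centred near (405,228), with white marks at (403,149) and (406,308) and blue marks at (450,164) and (363,296). In the lid picture the disc is centred near (396,216), with pointers at (395,162) and (395,275).

Run:
```python
from h import *
p=lambda *a:print(*[np.round(x,4) for x in a])
ang=lambda a,b:np.arctan2(*(b-a)[1::-1])
C=lambda u,v:wr("can",u,v,.08)
L=lambda u,v:wr("lid",u,v,.031)
w=C(403,149),C(406,308);b=C(450,164),C(363,296);r=C(480,202),C(332,263)
for q in(w,b,r):p((q[0]+q[1])/2,ang(q[1],q[0]),np.linalg.norm(q[0]-q[1]))
e=C(316,228),C(493,228);p((e[0]+e[1])/2,np.linalg.norm(e[0]-e[1]))
m=L(395,162),L(395,275);p((m[0]+m[1])/2,ang(m[1],m[0]),np.linalg.norm(m[0]-m[1]))
e=L(330,216),L(462,216);p((e[0]+e[1])/2,np.linalg.norm(e[0]-e[1]))
e=L(396,151),L(396,281);p((e[0]+e[1])/2,np.linalg.norm(e[0]-e[1]))
B=lambda u,v:wr("lid",u,v,.057)
m=B(396,181),B(396,267);p((m[0]+m[1])/2,np.linalg.norm(m[0]-m[1]))
m=B(384.5,224),B(408,224);p((m[0]+m[1])/2,np.linalg.norm(m[0]-m[1]))
```

```text
[0.6683 0.0861 0.08  ] 2.5642 0.0976
[0.6685 0.0861 0.08  ] 1.9685 0.0965
[0.6687 0.0858 0.08  ] 1.3673 0.0971
[0.6661 0.0875 0.08  ] 0.107
[ 0.5077 -0.0576  0.031 ] -2.9456 0.0727
[ 0.5048 -0.0576  0.031 ] 0.0841
[ 0.5064 -0.0573  0.031 ] 0.0835
[ 0.5056 -0.0574  0.057 ] 0.0513
[ 0.5049 -0.0574  0.057 ] 0.0139
```

Run:
```python
from h import *
y=-2.945;c=(.506,-.0575)
s=lambda:print(round(manip.get_time(),2),np.round(manip.get_position(),4),round(manip.get_width(),4),round(manip.get_grip_force(),1),np.round(manip.get_contact_force(),1))
manip.move_to([*c,.10],down(y));s()
manip.servo_line([*c,.057],rate=.08);s()
manip.command_gripper(0.0,60);s()
manip.servo_line([*c,.19],rate=.12);s()
manip.move_to([.668,.086,.19],down(2.566));s()
look("held")
```

```text
4.21 [ 0.5071 -0.0572  0.1002] 0.0853 0.0 [ 0.8 -0.4  1. ]
4.89 [ 0.5063 -0.0575  0.0572] 0.0852 0.0 [ 0.5 -0.  -0.8]
5.66 [ 0.506  -0.0575  0.057 ] -0.0002 0.0 [-0.1 -0.5 -0.2]
6.92 [ 0.5054 -0.0574  0.1893] 0.0 0.0 [ 0.6  0.2 -0.6]
7.88 [0.6671 0.0855 0.1891] 0.0002 0.0 [-0.2 -0.4  0.4]
```

View pics/held.png

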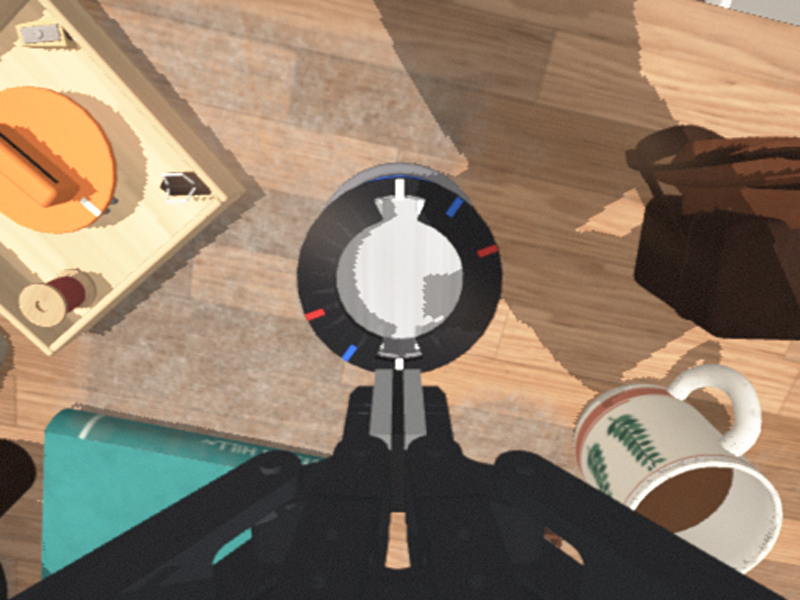

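The fingers closed on nothing (width 0). The lid still lies in the box, with its disc's right edge near (116,173) and its pointer near (92,206). I'll check where the fingertips and the lid really are.

Run:
```python
from h import *
d=np.load("held.npz");T=d["T"];K=d["K"];print(K)
M=R.from_rotvec(manip.get_ee_rot()).as_matrix();P=manip.get_position()
def proj(X,n):
    d=np.load(n+".npz");T=d["T"];K=d["K"];q=np.linalg.inv(T)@np.r_[X,1];return np.round(1.5625*(K[0]*q[:2]/q[2]+K[1:]),0)
for z in(0,.01,.022,.03):print(z,proj(P+M@[0,0,z],"held"), proj(P+M@[.011,0,z],"held"), proj(P+M@[-.011,0,z],"held"))
for z in (.026,.031,.036):print(wr("held",92,206,z),wr("lid",395,275,z))
# scale-based height: vary lid height, disc diameter
for z in(.0,.02,.031,.04):
  a,b=wr("lid",330,216,z),wr("lid",462,216,z);print(z,np.linalg.norm(a-b),(a+b)/2)
import cv2
manip_img=manip.camera("top")["image"]
cv2.imwrite("pics/t2.png",cv2.resize(manip_img[140:280,190:360,::-1],(680,560),interpolation=cv2.INTER_CUBIC))
```

```text
[335.63175626 254.1636288  186.60819677]
0 [397. 380.] [397. 349.] [397. 410.]
0.01 [397. 367.] [397. 337.] [397. 395.]
0.022 [397. 352.] [397. 324.] [397. 379.]
0.03 [397. 343.] [397. 316.] [397. 369.]
[ 0.54118059 -0.05236311  0.026     ] [ 0.54488342 -0.05028696  0.026     ]
[ 0.54210473 -0.0494931   0.031     ] [ 0.54342186 -0.05056032  0.031     ]
[ 0.54302886 -0.0466231   0.036     ] [ 0.54196031 -0.05083369  0.036     ]
0.0 0.09198979984737285 [ 0.51029247 -0.05652739  0.        ]
0.02 0.08692765773412664 [ 0.50676798 -0.0571992   0.02      ]
0.031 0.08414347957184128 [ 0.50482951 -0.0575687   0.031     ]
0.04 0.08186551562088049 [ 0.50324349 -0.05787101  0.04      ]
```

View pics/t2.png

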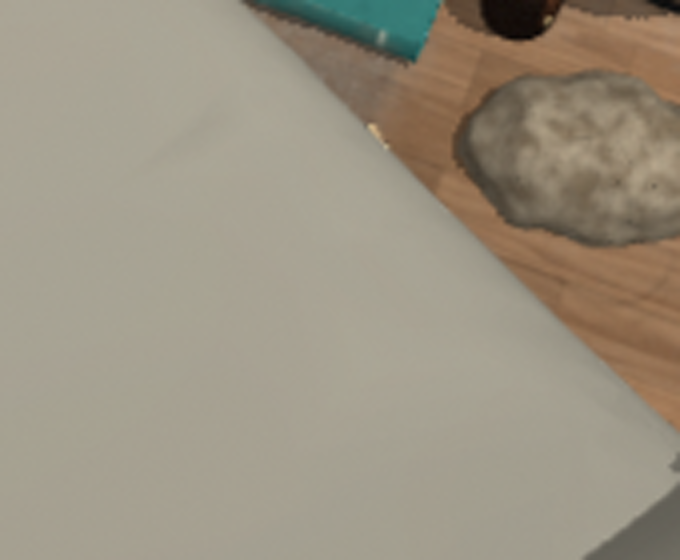

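The shut tips appear at row 370 and the lid hasn't moved. So the tips sit about 9 mm behind the reported TCP, not 22 mm ahead, and they closed above the bar. I'll retry lower, guarding each step by force.

Run:
```python
from h import *
y=-2.945;c=(.506,-.0575)
s=lambda:print(round(manip.get_time(),2),np.round(manip.get_position(),4),round(manip.get_width(),4),round(manip.get_grip_force(),1),np.round(manip.get_contact_force(),1))
manip.command_gripper(0.045,60);s()
manip.move_to([*c,.09],down(y));s()
manip.servo_line([*c,.056],rate=.1);s()
for z in (.05,.045,.04,.035,.031):
    manip.servo_line([*c,z],rate=.04);s()
    if abs(manip.get_contact_force()[2])>5: manip.servo_line([*c,manip.get_position()[2]+.003],rate=.04);break
manip.command_gripper(0.0,60);s()
```

```text
8.47 [0.668  0.0859 0.1901] 0.0449 0.0 [-0.8 -0.4  0. ]
9.43 [ 0.5075 -0.0575  0.0906] 0.045 0.0 [ 0.9 -0.1 -0.3]
9.93 [ 0.5064 -0.0572  0.0559] 0.0453 0.0 [0.  0.5 0.4]
10.22 [ 0.5061 -0.0575  0.0501] 0.0448 0.0 [-0.7  0.2  0.4]
10.5 [ 0.5058 -0.0575  0.0448] 0.045 0.0 [ 0.   0.2 -0.2]
10.78 [ 0.5057 -0.0575  0.0397] 0.0452 0.0 [-0.5  0.5 -0.4]
11.05 [ 0.5057 -0.0575  0.0347] 0.0448 0.0 [-0.7 -1.3  0.5]
11.3 [ 0.5058 -0.0575  0.0307] 0.045 0.0 [ 0.4  0.1 -0.8]
11.68 [ 0.5061 -0.0575  0.0312] 0.0124 60.2 [-0.9 -0.7  1.4]
```

Run:
```python
from h import *
s=lambda:print(round(manip.get_time(),2),np.round(manip.get_position(),4),round(manip.get_width(),4),round(manip.get_grip_force(),1),np.round(manip.get_contact_force(),1))
manip.servo_line([.506,-.0575,.165],rate=.12);s()
manip.move_to([.668,.086,.165],down(2.566));s()
manip.servo_line([.668,.086,.125],rate=.1);s()
look("held2")
```

```text
12.95 [ 0.5054 -0.0574  0.1643] 0.0126 59.9 [ 0.5  0.1 -0.3]
13.91 [0.667  0.0855 0.1641] 0.0122 59.9 [-0.3 -0.5 -1.2]
14.46 [0.6678 0.0857 0.1247] 0.0123 59.9 [-0.2 -0.5 -0.5]
```

View pics/held2.png

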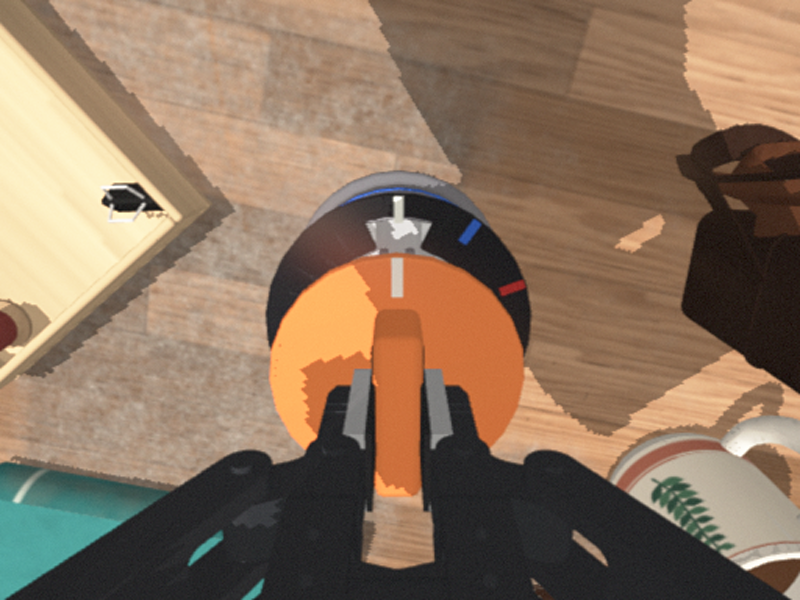

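The lid is held straight. Its pointer at (397,277) lines up with the slot mark at (398,207). Next I'll lower it with a force guard.

Run:
```python
from h import *
s=lambda:print(round(manip.get_time(),2),np.round(manip.get_position(),4),round(manip.get_width(),4),round(manip.get_grip_force(),1),np.round(manip.get_contact_force(),1),np.round(manip.get_torque(),2))
a,b=wr("held2",270,350,.125),wr("held2",524,350,.125);e=wr("held2",397,254,.125)
y=2.566;c=np.array([.668,.086])
print(np.linalg.norm(a-b), e[:2]-.042*np.array([np.cos(y),np.sin(y)]))
for z in (.105,.098,.093,.089,.087,.086,.085,.084):
    manip.servo_line([*c,z],rate=.06);s()
    f=manip.get_contact_force()
    if abs(f[2])>8: break
```

```text
0.08090512149414146 [0.66773645 0.08559353]
14.99 [0.6677 0.086  0.1044] 0.0122 59.9 [ 0.  -0.7 -1.1] [-0.04 -0.02  0.  ]
15.26 [0.6677 0.086  0.0975] 0.0126 59.9 [-0.3  0.2 -0.9] [ 0.   -0.04 -0.02]
15.51 [0.6677 0.086  0.0926] 0.0121 59.9 [-0.7 -0.1 -1.3] [ 0.01 -0.03 -0.  ]
15.76 [0.6678 0.086  0.0887] 0.0127 59.9 [ 0.  -0.6 -1.3] [-0.07  0.01  0.02]
16.01 [0.6679 0.086  0.0869] 0.0126 59.9 [ 0.1 -0.4 -1.3] [ 0.01  0.03 -0.03]
16.26 [0.6682 0.086  0.0863] 0.0123 60.1 [-0.7 -0.2  0.8] [0.01 0.03 0.05]
16.51 [0.6682 0.0859 0.086 ] 0.0124 61.0 [-3.4 -1.6  7.9] [0.02 0.4  0.01]
16.76 [0.6682 0.0859 0.086 ] 0.0125 61.9 [-6.  -1.  13.9] [-0.07  0.87  0.03]
```

Run:
```python
from h import *
s=lambda:print(round(manip.get_time(),2),np.round(manip.get_position(),4),round(yaw(),4),round(manip.get_grip_force(),1),np.round(manip.get_contact_force(),1),np.round(manip.get_torque(),2))
p=[.6682,.0859,.0857]
manip.servo_line(p,rate=.05);s()
for y in np.linspace(2.566,1.967,7)[1:]:
    manip.move_to(p,down(y));s()
manip.hold(.3);s()
look("end")
```

```text
17.01 [0.6685 0.0859 0.0861] 2.566 60.8 [-1.1 -0.6  5. ] [-0.03  0.11  0.03]
17.26 [0.6686 0.086  0.0861] 2.4658 60.7 [-1.4 -0.9  5.3] [0.09 0.08 0.03]
17.51 [0.6686 0.0859 0.0861] 2.3662 60.7 [-1.7 -0.9  6. ] [0.02 0.09 0.05]
17.76 [0.6686 0.0859 0.0861] 2.2664 60.8 [-2.2 -1.3  5.4] [-0.07  0.08 -0.01]
18.01 [0.6686 0.0859 0.0861] 2.1666 60.8 [-1.2  0.3  5.8] [-0.05  0.11 -0.02]
18.26 [0.6685 0.0859 0.0861] 2.0668 60.8 [-2.  -1.4  6. ] [ 0.04  0.08 -0.01]
18.51 [0.6685 0.086  0.0861] 1.967 60.8 [-1.  -0.5  6.7] [-0.01  0.09 -0.03]
18.81 [0.6685 0.086  0.0861] 1.9675 60.8 [-1.4 -1.1  5.6] [ 0.06  0.08 -0.  ]
```

View pics/end.png

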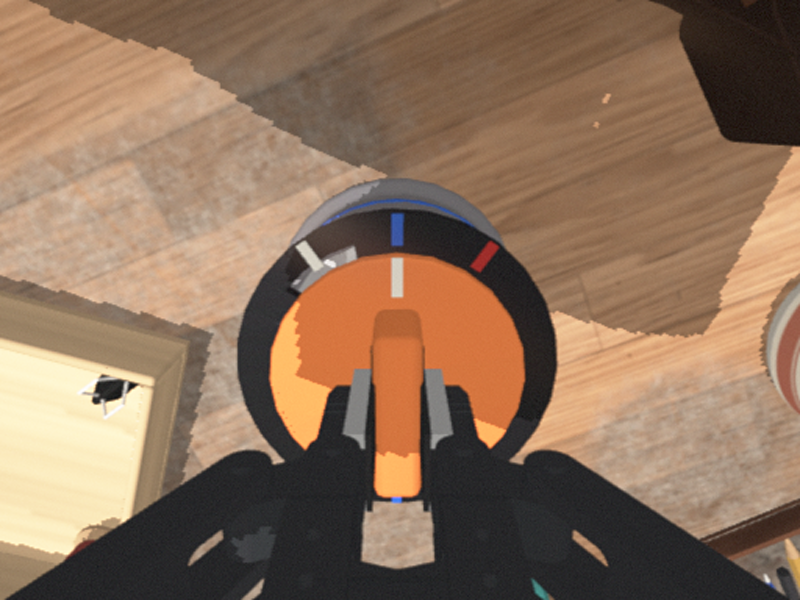

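The lid pointer at (397,277) lines up exactly with the blue mark at (397,229). The lid is home on the rim and still gripped.

```bash
python3 -c "
from rig import manip
print(manip.sign_off())"
```

```text
the job is handed in; nothing more can be done
None
```

The orange lid is fully home in the canister and held, still gripped, at the blue vent mark; the job was handed in at about 19 s, after a first grasp that closed above the bar and missed without moving the lid.

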